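# Find the balance point of a utensil rail and set its hanger there

## Robot

A 6-joint arm with a two-finger parallel gripper is mounted at the origin on the work surface. World frame = base frame: x ahead of the robot, y to its left, z up, the work surface at z = 0. Lengths are in mm, angles in rad, forces in N, time in s.
With the tool pointing down it reaches from about 275 to 725 mm from the base axis. Payload 15.9 kg.
Tool frame: the origin (TCP) lies on the mounting face of the last link; the fingertips stand 173 mm ahead of it and the grasp point (between the pads) lies 155 mm ahead of it (r.grip_point_offset is the distance from the TCP to the grasp point, in mm); z points along the fingers, y is the direction in which the jaws open and shut (so a half turn about z gives the same grasp; the last joint's range is limited). The gripper opens to 85 mm and grips with 20 to 120 N. Pads are 22 mm wide; open, the fingers measure 114 mm over their backs; the gripper's body (76 mm by 85 mm) begins 54 mm behind the grasp point. The pads swing forward as they close: fully open they stand 13 mm farther back than shut.
Start: joints at [-1.272, 0.213, -0.034, 1.323, 0, 1.571], TCP at [147.181, -477.832, 404.706] pointing down, gripper open.
Joint ranges: [-2.98, 2.98], [-0.74, 1.72], [-1.14, 1.35], [-2.1, 2.04], [-1.57, 1.44], [-3.14, 3.14]. Speed limits (rad/s): [1.89, 1.89, 2.39, 2.57, 3.14, 3.14].

## Interface

Orientations are given as a rotation vector (axis times angle).
In Python, from cell import r gives the robot as it stands.
- The arm moves only by the shell command python3 -m creep 'ROWS'. ROWS is JSON, a list of rows, each an object with "gripper": the closure in counts, from 0 (fully open) to 255 (shut); "linear": the shift along the world's x, y, z in cm, a list of three; "rotation": the turn, a rotation vector about the world's x, y, z in degrees, a list of three. In form: [{"gripper": gripper, "linear": [x, y, z], "rotation": [ax, ay, az]}, ...]. A call has 1 to 12 rows; each row shifts and turns the commanded pose from where the row before left it; what a row does not reach is not made up. A row lasts 1/12 s, in which the tool goes at most 41.7 mm and 7.16 degrees, less where a joint would pass 70% of its speed; a pose out of reach is approached as far as the arm can. A call with a gripper value outside its range is refused whole. The fingers move at their own pace and stop on an object; the grip force is fixed at half the most. Time passes only in rows, so rows that do not move let the fingers close. It gives the time, the measured TCP pose, the force and the opening at its end, in the units of the state.
- r.observe(): the state, without advancing time (a new reading comes with each control period).
- r.get_image(name): name is "side" or "top" or "wrist"; returns a dict with "img" (420x560x3 uint8, red, green, blue), "fx", "fy", "cx", "cy" (pixels), "R" (3x3) and "t" (3): a world point X has camera coordinates R X + t; the wrist camera has in their place "hand_eye" (4x4, takes a point from camera to tool coordinates, whose origin is the TCP and whose axes are the flange's). Camera axes: x right, y down, z forward; pixel columns grow to the right and rows downward; lengths in mm; the calibration is good to about 2 mm. A picture is of the moment at which its call begins: read the wrist's pose just before it. There is no depth.
- r.close_job(): hands the job in, once; it reports no verdict.
Trained networks look in the newest picture that a camera, given by its name, has taken for a name from the list of things; names that differ only in an ending like _2 or _b are one class to them, and where a whole thing is asked for, a point or a joint stands for the part that bears it (a point fixed in the world has none). Each returns a list of dicts, best first, with "conf" (0 to 1); they miss things now and then, are a little off and sometimes report something else, mostly with a low value. They report only what shows in the picture. A call takes as long as a camera call.
- r.search_frame(thing, camera): "position" ([x, y, z] in mm, in world coordinates, good to about 4 mm: the middle of the surface that is visible of it).
- r.place_of(thing, camera): "position" ([x, y, z] in mm, in world coordinates, good to about 4 mm: a listed point, or the origin of a listed thing).
The state is a dict: "t": time; "joint_pos": joint angles; "qd": joint speeds; "tau": joint torques, N m; "tcp_pos": TCP position; "tcp_rot": TCP orientation; "wrist_force": force on the tool from outside, world axes, zero at the start; "torque": the same for the moment, N m; "opening": finger opening in mm.
Only numpy, scipy, OpenCV 4.12 (cv2) and the standard library are available. Lean on these libraries where they do the work, as an engineer would, in place of code of your own. Each camera call takes 0.05 s, during which the arm holds its last target. There are 200 camera calls.

## Task

This utensil rail is to hang level from one hook, so find where it balances: slide it lengthwise over the edge of the ladle rest, never lifting it off or bearing down hard on it, until the heavy block end tips up and the rail stays level on the rest by itself. Then mark that point by lowering the hanger saddle gently onto the rail, fully down and straight above the rest's bar, leave everything level and let go. Leave the other kitchen things where they are.

Things in the scene. Friction and masses are not known exactly. Their poses are not given: they have to be found in the camera images.
- rest: Ladle rest screwed to the table: a level steel bar, flat on top, 12 mm wide (its x), 240 mm long (its y), top 60 mm up, in rubber bushes (sinks 1 mm per 5 N, rocks at most 0.03 rad). Origin on the table under the bar's middle; x across the bar, as the rail's x within 0.1 rad; z up. The rail stays level only while its centre of mass is over the 12 mm; rocking dies out in 2 to 3 s.
- rest_top (a point): Middle of the top face of the rest's bar, 60 mm above the table.
- rail: Utensil rail, 500 mm long: a steel bar 24 mm wide (y) and 12 mm thick (z = 0 to 12 mm) from x = -250 to +135 mm, then a wooden knife block to x = +250 mm. Origin on the underside, halfway along; x to the block, z up out of the top. It starts across the rest, sloping about 0.18 rad, the rest's edge under x = -30 to -65 mm, block end down on the table. It slides freely; total 0.35 to 0.51 kg.
- rail_block_mid (a point): Middle of the rail's knife block (rail x = +192 mm, z = 6 mm). The block is 115 mm long, 44 mm wide, 26 mm thick (rail z = -7 to +19 mm) and holds magnets of unknown weight, so the balance point differs each time: somewhere between rail x = +5 and +70 mm.
- rail_light_end (a point): Other end of the rail's bar (rail x = -250 mm, z = 6 mm), free and raised at first. Four 5 mm thick hooks hang 36 mm below the bar in its middle plane at rail x = -100, -140, -180 and -220 mm, each curling 18 mm towards -x.
- hanger: Steel hanger saddle, 50 g, standing on the table: an inverted U 30 mm long (x), 35 mm wide (y), 28 mm inside, walls 10 mm deep under a 4 mm roof; on the roof an upright eye plate 26 mm long (x), 8 mm thick (y), from z = 14 to 49 mm. Origin at the bottom middle, z up. Seated, its x lies along the rail, either way, its roof on the bar's top: origin 2 mm above the rail's underside.
- peeler: Bystander: potato peeler with a green handle, 175 mm long, 14 mm high, lying near the hanger.
- dish: Bystander: small white bowl, 76 mm across, 38 mm high, near the hanger.
- bowl: Bystander: steel bowl full of potatoes, 250 mm across, 120 mm high, on the right of the table.
- tub: Bystander: white tub with a pale yellow lid, 212 mm across, 118 mm high, on the left of the table.
- shaker: Bystander: glass jar with a steel cap, 56 mm across, 100 mm high.
- sponge: Bystander: sponge, 85 x 60 x 28 mm, on the near left.

How it is judged (in metres and radians):
On the way:
1. the rail has been slid until it tips, and lies level on the rest alone, let go (angle between rail's own z axis and vertical below 0.05 rad and contact force between rail and rest above 2 N and contact force between the fingers and rail below 0.05 N and angular speed of rail below 0.1 rad/s), for 0.4 s.
At the end, for the whole second after the job is handed in: The rail rests level (within 0.05 rad) and still on the ladle rest alone; the hanger straddles it upright, seated within about 2 mm of fully down, its middle within 6 mm of the middle line of the rest's bar (measured across that bar); all is at rest and let go (angle between rail's own z axis and vertical below 0.05 rad and contact force between rail and rest above 2 N and linear speed of each of rail, hanger below 0.02 m/s and x of hanger in the frame of rest_top between -0.006 and 0.006 m and z of hanger in the frame of rail between -0.001 and 0.0045 m and y of hanger in the frame of rail between -0.004 and 0.004 m and angle between hanger's own z axis and vertical below 0.12 rad); the robot touches nothing.
It fails at once if the rail is lifted more than 12 mm off the rest, or falls off it (z of rest_top in the frame of rail below -0.012 m or z of rest_top in the frame of rail above 0.02 m).
It fails at once if the rail is pressed on the rest with more than 15 N (contact force between rail and rest above 15 N).
It fails at once if the hanger is dropped (falls free by more than about 10 mm) (contact force between the fingers and hanger below 0.05 N and linear speed of hanger above 0.45 m/s).
It fails at once if another kitchen thing is moved by more than 30 mm (distance of any of peeler, dish, bowl, tub, shaker, sponge from where it was at the start of the episode above 0.03 m).
It also fails if it takes over 72 s, if anything falls off the work surface, if the arm or the gripper's body presses on something with over 40 N, if the wrist force passes 120 N, or if a joint passes its speed limit or range.

## Working session

There is one attempt and no reset: what is moved stays moved. The work goes in short steps, Python scripts to look and compute and a shell command to move; the robot and the scene stay as the last step left them, time stands still between calls to the robot, and variables do not carry over. Pictures are saved under pics/ and viewed, about 8 in all and at most 12, crops included, and the job is handed in when it is done.

```bash
ls; mkdir -p pics
cat > h.py <<'E'
import numpy as np, cv2
from cell import r
def shot(n,f=None,crop=None,scale=1):
    d=r.get_image(n); im=d["img"][:,:,::-1].copy()
    if crop: a,b,c,e=crop; im=im[b:e,a:c]
    if scale!=1: im=cv2.resize(im,None,fx=scale,fy=scale)
    if f: cv2.imwrite("pics/"+f,im)
    return d
def ray(d,u,v):
    R=np.array(d["R"]);t=np.array(d["t"]);o=-R.T@t
    return o,R.T@np.array([(u-d["cx"])/d["fx"],(v-d["cy"])/d["fy"],1])
def atz(d,u,v,z):
    o,w=ray(d,u,v); return o+w*(z-o[2])/w[2]
def proj(d,X):
    c=np.array(d["R"])@np.array(X,float)+np.array(d["t"]); return np.array([d["fx"]*c[0]/c[2]+d["cx"],d["fy"]*c[1]/c[2]+d["cy"]])
E
python3 - <<'E'
from h import *
s=r.observe(); print({k:np.round(v,3).tolist() for k,v in s.items()})
for n in ("top","side"):
    d=shot(n,n+"1.png"); print(n,np.round(-np.array(d["R"]).T@d["t"]),d["fx"])
    for th in ("rest","rest_top","rail","rail_block_mid","rail_light_end","hanger","peeler","dish","bowl","tub","shaker","sponge"):
        print(th,[(np.round(x["position"],1).tolist(),round(x["conf"],2)) for x in r.place_of(th,n)[:2]])
E
```

```text
pics
{'t': 0.0, 'joint_pos': [-1.272, 0.213, -0.035, 1.323, -0.0, 1.571], 'qd': [-0.001, -0.0, 0.002, -0.0, 0.002, -0.002], 'tau': [0.004, -68.616, 48.712, 0.017, 0.0, -0.0], 'tcp_pos': [147.133, -477.707, 404.219], 'tcp_rot': [-3.106, -0.467, 0.0], 'wrist_force': [-0.1, 0.431, -0.011], 'torque': [0.04, 0.009, -0.035], 'opening': 85.493}
top [ 333.    0. 1577.] 506.0079701221171
rest [([495.6, 13.7, 1.7], 0.9)]
rest_top [([498.4, 16.0, 61.6], 0.68)]
rail [([486.7, 73.6, 51.2], 0.66)]
rail_block_mid [([468.1, 265.6, 24.4], 0.58)]
rail_light_end [([504.7, -168.2, 98.6], 0.78)]
hanger [([651.3, 7.8, -0.3], 0.6)]
peeler [([649.6, -183.1, 0.7], 0.59)]
dish [([651.0, 176.1, -0.0], 0.85)]
bowl [([458.3, -581.5, -0.8], 0.72), ([699.7, -358.0, -1.1], 0.6)]
tub [([534.5, 578.1, -1.9], 0.78)]
shaker [([703.4, -361.1, 0.9], 0.65), ([509.5, -166.0, 99.1], 0.24)]
sponge [([243.8, 284.3, 1.1], 0.78), ([508.0, -167.4, 98.6], 0.22)]
side [ -532. -1082.  1214.] 510.00084287787837
rest [([502.1, 16.4, -1.2], 0.58)]
rest_top [([494.5, 17.7, 60.6], 0.78)]
rail [([485.1, 76.2, 46.8], 0.84)]
rail_block_mid [([465.0, 260.4, 21.8], 0.83), ([644.6, 177.9, -1.6], 0.72)]
rail_light_end []
hanger []
peeler [([647.0, -180.7, 1.4], 0.57)]
dish [([649.9, 175.0, -2.4], 0.72)]
bowl [([459.7, -579.8, -0.3], 0.69)]
tub []
shaker [([698.5, -357.9, -0.9], 0.72)]
sponge [([649.1, 175.4, 1.1], 0.55)]
```

View pics/top1.png

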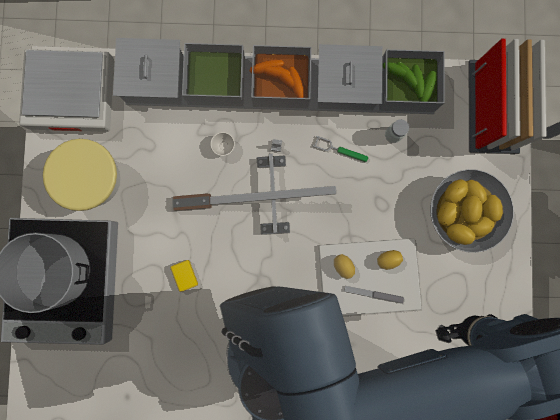

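View pics/side1.png

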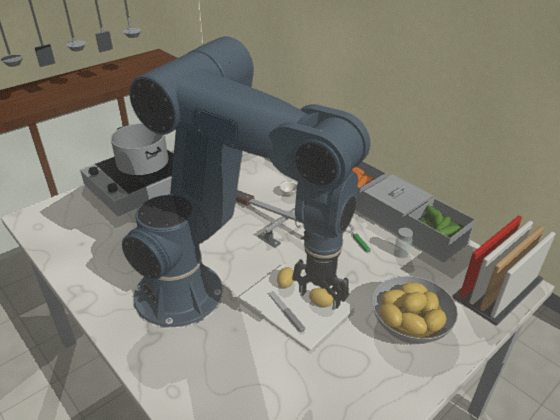

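The rail runs along world y with its block at y≈265 and the rest bar at y≈16. The hanger is behind the rest at about (651, 8). I'll push the block's end face towards -y, with the jaws set across the rail.

```bash
python3 -m creep '[{"gripper":0,"linear":[2.8,2.9,0],"rotation":[0,0,6.5]},{"gripper":0,"linear":[2.8,2.9,0],"rotation":[0,0,6.5]},{"gripper":0,"linear":[2.8,2.9,0],"rotation":[0,0,6.5]},{"gripper":0,"linear":[2.8,2.9,0],"rotation":[0,0,6.5]},{"gripper":0,"linear":[2.8,2.9,0],"rotation":[0,0,6.5]},{"gripper":0,"linear":[2.8,2.9,0],"rotation":[0,0,6.5]},{"gripper":0,"linear":[2.8,2.9,0],"rotation":[0,0,6.5]},{"gripper":0,"linear":[2.8,2.9,0],"rotation":[0,0,6.5]},{"gripper":0,"linear":[2.8,2.9,0],"rotation":[0,0,6.5]},{"gripper":0,"linear":[2.8,2.9,0],"rotation":[0,0,6.5]},{"gripper":0,"linear":[2.8,2.9,0],"rotation":[0,0,6.5]},{"gripper":0,"linear":[2.8,2.9,0],"rotation":[0,0,6.5]}]'
python3 -m creep '[{"gripper":130,"linear":[0.8,3.8,0],"rotation":[0,0,0]},{"gripper":130,"linear":[0.8,3.8,0],"rotation":[0,0,0]},{"gripper":130,"linear":[0.8,3.8,0],"rotation":[0,0,0]},{"gripper":130,"linear":[0.8,3.8,0],"rotation":[0,0,0]}]'
cat >> h.py <<'E'
from scipy.spatial.transform import Rotation as Ro
def wshot(f=None):
    s=r.observe(); d=r.get_image("wrist")
    T=np.eye(4);T[:3,:3]=Ro.from_rotvec(s["tcp_rot"]).as_matrix();T[:3,3]=s["tcp_pos"]
    M=np.linalg.inv(T@np.array(d["hand_eye"])); d["R"]=M[:3,:3]; d["t"]=M[:3,3]
    if f: cv2.imwrite("pics/"+f,d["img"][:,:,::-1])
    return d
def P(th,n): return [(np.round(x["position"],1).tolist(),round(x["conf"],2)) for x in r.place_of(th,n)[:2]]
E
python3 - <<'E'
from h import *
d=wshot("w1.png")
for th in ("rest","rest_top","rail_block_mid","hanger"): print(th,P(th,"wrist"))
for p in ([496,16,60],[651,8,0],[651,8,49]): print(proj(d,p))
E
```

```text
t: 2.3
tcp_pos: [484.2, -127.9, 404.9]
tcp_rot: [2.113, 2.324, 0.0]
wrist_force: [0.5, -1.3, -0.3]
opening: 85.8
t: 2.63
tcp_pos: [515.3, 24.2, 404.7]
tcp_rot: [2.12, 2.318, 0.0]
wrist_force: [1.3, -0.7, -0.9]
opening: 41.9
rest [([496.7, 14.0, 0.4], 0.91)]
rest_top [([496.1, 17.0, 59.6], 0.85)]
rail_block_mid []
hanger []
[256.10530142 200.08502916]
[383.88251711 206.16813769]
[398.89846807 217.37438052]
```

View pics/w1.png

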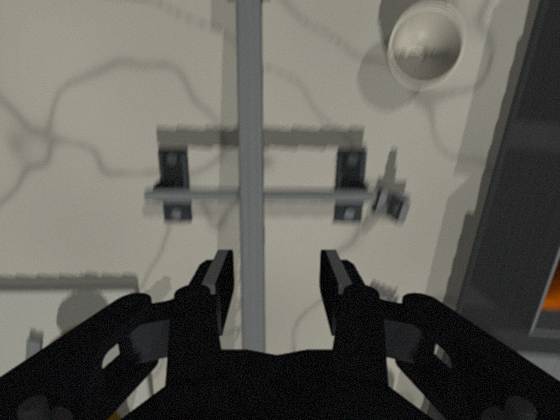

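Run:
```python
from h import *
d=wshot()
print("bar", atz(d,147,193.5,60),atz(d,375,195,60))
t=shot("top")
print("rail", atz(t,335,190,106),atz(t,170,203.5,20), atz(t,190,202,24+10))
print("railw", atz(d,250,0,66+2-25),atz(d,250.5,193,66+2))
for q in ((376,210),(392,218),(409,200),(391,184)): print(q,atz(d,*q,14))
cv2.imwrite("pics/c1.png",cv2.resize(d["img"][140:260,330:450,::-1],None,fx=5,fy=5,interpolation=cv2.INTER_CUBIC))
```

```text
bar [383.85452292  10.73151695  60.        ] [616.87996898  30.22735945  60.        ]
rail [ 505.83171044 -167.67074728  106.        ] [459.6287171  330.48706529  20.        ] [464.79378302 266.85543288  34.        ]
railw [475.49311292 198.99990613  43.        ] [490.02307712  22.55744258  68.        ]
(376, 210) [636.90364515   3.60414284  14.        ]
(392, 218) [657.76114304  -4.49570818  14.        ]
(409, 200) [673.60797903  19.21230926  14.        ]
(391, 184) [648.85511108  36.19662276  14.        ]
```

View pics/c1.png

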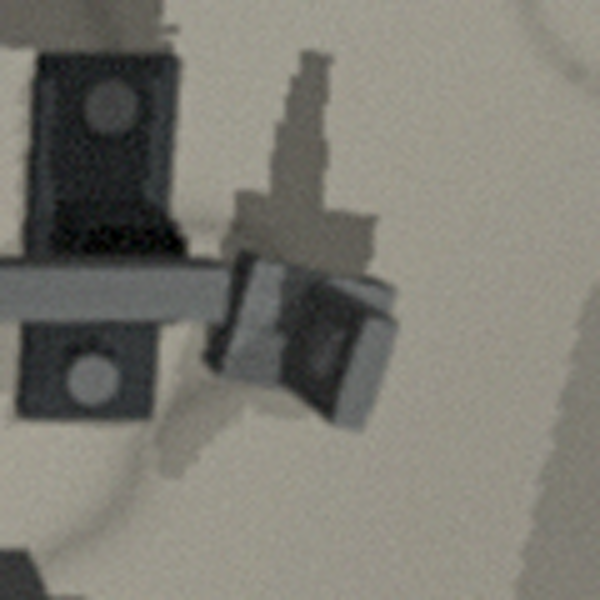

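```bash
python3 -m creep '[{"gripper":200,"linear":[-0.6,3.65,0],"rotation":[0,0,0]},{"gripper":200,"linear":[-0.6,3.65,0],"rotation":[0,0,0]},{"gripper":200,"linear":[-0.6,3.65,0],"rotation":[0,0,0]},{"gripper":200,"linear":[-0.6,3.65,0],"rotation":[0,0,0]},{"gripper":200,"linear":[-0.6,3.65,0],"rotation":[0,0,0]},{"gripper":200,"linear":[-0.6,3.65,0],"rotation":[0,0,0]},{"gripper":200,"linear":[-0.6,3.65,0],"rotation":[0,0,0]},{"gripper":200,"linear":[-0.6,3.65,0],"rotation":[0,0,0]},{"gripper":200,"linear":[-0.6,3.65,0],"rotation":[0,0,0]}]'
python3 - <<'E'
from h import *
d=wshot("w2.png"); print(r.observe()["tcp_pos"]); print(P("rail_block_mid","wrist"),P("rail_block_mid","top"),P("rail_light_end","top"))
E
```

```text
t: 3.73
tcp_pos: [461.2, 351.2, 404.9]
tcp_rot: [2.122, 2.316, 0.001]
wrist_force: [0.3, 0.4, 0.6]
opening: 18.5
[459.98494222 356.22523594 404.22783189]
[([464.2, 263.9, 23.8], 0.73)] [([466.0, 260.5, 22.6], 0.77)] [([509.0, -165.8, 99.3], 0.82), ([699.3, -358.8, 0.5], 0.74)]
```

View pics/w2.png

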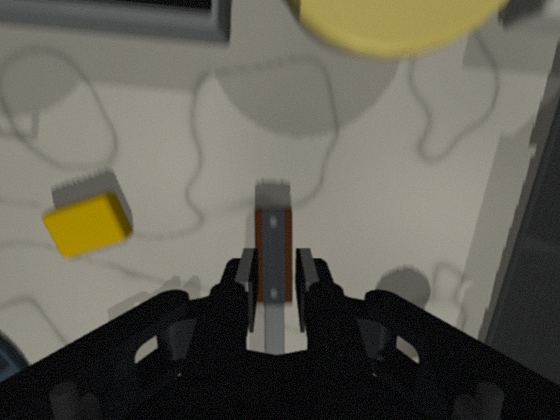

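```bash
python3 -m creep '[{"gripper":205,"linear":[0,0,-3.6],"rotation":[0,0,0]},{"gripper":205,"linear":[0,0,-3.6],"rotation":[0,0,0]},{"gripper":205,"linear":[0,0,-3.6],"rotation":[0,0,0]},{"gripper":205,"linear":[0,0,-3.6],"rotation":[0,0,0]},{"gripper":205,"linear":[0,0,-3.6],"rotation":[0,0,0]},{"gripper":205,"linear":[-0.1,0,-3.6],"rotation":[0,0,0]},{"gripper":205,"linear":[0,-0.5,0],"rotation":[0,0,0]}]'
python3 -m creep '[{"gripper":205,"linear":[0.05,-0.5,0],"rotation":[0,0,0]},{"gripper":205,"linear":[0.05,-0.5,0],"rotation":[0,0,0]},{"gripper":205,"linear":[0.05,-0.5,0],"rotation":[0,0,0]},{"gripper":205,"linear":[0,0,0],"rotation":[0,0,0]}]'
python3 - <<'E'
from h import *
shot("top");print(r.observe()["tcp_pos"],P("rail_block_mid","top"),P("rail_light_end","top"))
E
```

```text
t: 4.52
tcp_pos: [458.7, 342.6, 183.0]
tcp_rot: [-2.121, -2.315, 0.013]
wrist_force: [-2.0, -0.8, -1.2]
opening: 16.7
t: 4.85
tcp_pos: [462.7, 329.9, 191.0]
tcp_rot: [2.121, 2.317, 0.005]
wrist_force: [0.0, -0.4, 0.2]
opening: 16.6
[462.50609645 330.3046925  190.61532851] [([465.8, 257.5, 22.1], 0.95)] [([508.3, -171.7, 100.2], 0.84), ([646.9, 175.2, 0.7], 0.3)]
```

```bash
python3 -m creep '[{"gripper":205,"linear":[0.06,-0.6,0],"rotation":[0,0,0]},{"gripper":205,"linear":[0.06,-0.6,0],"rotation":[0,0,0]},{"gripper":205,"linear":[0.06,-0.6,0],"rotation":[0,0,0]},{"gripper":205,"linear":[0.06,-0.6,0],"rotation":[0,0,0]},{"gripper":205,"linear":[0.06,-0.6,0],"rotation":[0,0,0]},{"gripper":205,"linear":[0.06,-0.6,0],"rotation":[0,0,0]},{"gripper":205,"linear":[0.04,-0.4,0],"rotation":[0,0,0]},{"gripper":205,"linear":[0,0,0],"rotation":[0,0,0]}]'
python3 - <<'E'
from h import *
shot("top","t2.png",(120,120,400,330),2.5);shot("side")
s=r.observe();print(s["tcp_pos"],s["wrist_force"],P("rail_block_mid","top"),P("rail_light_end","top"),P("rail_block_mid","side"),P("rail_light_end","side"))
E
```

```text
t: 5.67
tcp_pos: [466.0, 290.4, 189.3]
tcp_rot: [-2.12, -2.318, -0.002]
wrist_force: [0.8, 1.8, 1.2]
opening: 16.8
[465.75849887 290.59733905 188.90496185] [0.38325731 1.16949117 0.70240761] [([467.5, 218.4, 26.7], 0.97)] [([508.6, -208.0, 110.9], 0.72)] [([469.7, 217.3, 21.6], 0.76)] [([505.2, -211.1, 110.9], 0.92), ([533.7, 581.5, -0.6], 0.41)]
```

View pics/t2.png

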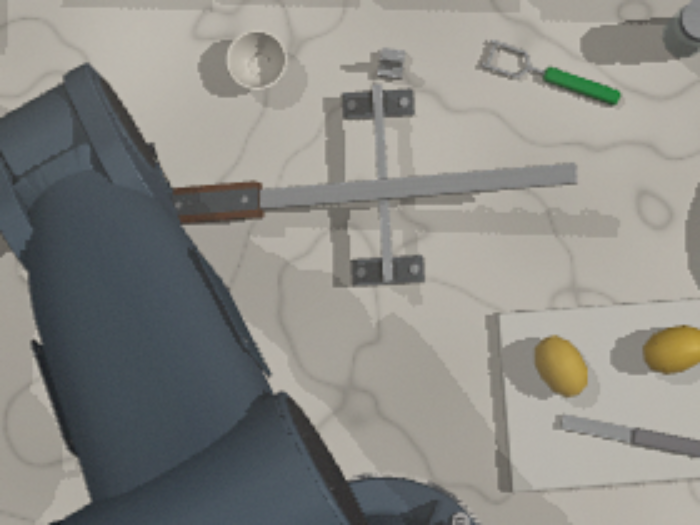

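Sliding works and stays straight, with about 1 N of push. The rest's edge is now under about rail x = -5. From here I'll go in small push-and-release steps.

```bash
python3 -m creep '[{"gripper":205,"linear":[0.06,-0.6,0],"rotation":[0,0,0]},{"gripper":205,"linear":[0.04,-0.5,0],"rotation":[0,0,0]},{"gripper":205,"linear":[0,0.6,0],"rotation":[0,0,0]},{"gripper":205,"linear":[0,0,0],"rotation":[0,0,0]},{"gripper":205,"linear":[0,0,0],"rotation":[0,0,0]},{"gripper":205,"linear":[0,-0.6,0],"rotation":[0,0,0]},{"gripper":205,"linear":[0.04,-0.4,0],"rotation":[0,0,0]},{"gripper":205,"linear":[0,0.6,0],"rotation":[0,0,0]},{"gripper":205,"linear":[0,0,0],"rotation":[0,0,0]},{"gripper":205,"linear":[0,0,0],"rotation":[0,0,0]},{"gripper":205,"linear":[0,0,0],"rotation":[0,0,0]}]'
cat > q.py <<'E'
from h import *
shot("top");shot("side")
s=r.observe();print(np.round(s["tcp_pos"],1),np.round(s["wrist_force"],1),*[(a,c,P("rail_"+a,c)[:1]) for a in("block_mid","light_end") for c in("top","side")])
E
python3 q.py
```

```text
t: 6.88
tcp_pos: [467.1, 281.8, 188.7]
tcp_rot: [2.12, 2.319, -0.0]
wrist_force: [-0.9, 0.4, -0.5]
opening: 17.0
[467.1 281.7 188.7] [-0.3  0.6 -0.4] ('block_mid', 'top', [([469.9, 203.8, 24.5], 0.91)]) ('block_mid', 'side', [([471.9, 203.3, 24.6], 0.68)]) ('light_end', 'top', [([508.4, -220.3, 120.6], 0.66)]) ('light_end', 'side', [([508.3, -224.3, 117.0], 0.62)])
```

```bash
python3 -m creep '[{"gripper":205,"linear":[0,-0.6,0],"rotation":[0,0,0]},{"gripper":205,"linear":[0.04,-0.4,0],"rotation":[0,0,0]},{"gripper":205,"linear":[0,0.6,0],"rotation":[0,0,0]},{"gripper":205,"linear":[0,0,0],"rotation":[0,0,0]},{"gripper":205,"linear":[0,0,0],"rotation":[0,0,0]},{"gripper":205,"linear":[0,-0.6,0],"rotation":[0,0,0]},{"gripper":205,"linear":[0.04,-0.4,0],"rotation":[0,0,0]},{"gripper":205,"linear":[0,0.6,0],"rotation":[0,0,0]},{"gripper":205,"linear":[0,0,0],"rotation":[0,0,0]},{"gripper":205,"linear":[0,0,0],"rotation":[0,0,0]},{"gripper":205,"linear":[0,0,0],"rotation":[0,0,0]}]'
python3 q.py
```

```text
t: 8.1
tcp_pos: [467.9, 273.8, 188.7]
tcp_rot: [2.12, 2.319, -0.0]
wrist_force: [0.1, 0.4, -0.0]
opening: 16.9
[467.9 273.7 188.7] [ 0.8 -0.1  0.4] ('block_mid', 'top', [([471.2, 194.2, 23.6], 0.83)]) ('block_mid', 'side', [([470.4, 195.7, 24.6], 0.63)]) ('light_end', 'top', [([510.6, -230.0, 122.9], 0.98)]) ('light_end', 'side', [([506.8, -232.3, 122.1], 0.86)])
```

```bash
python3 -m creep '[{"gripper":205,"linear":[0,-0.6,0],"rotation":[0,0,0]},{"gripper":205,"linear":[0.04,-0.4,0],"rotation":[0,0,0]},{"gripper":205,"linear":[0,0.6,0],"rotation":[0,0,0]},{"gripper":205,"linear":[0,0,0],"rotation":[0,0,0]},{"gripper":205,"linear":[0,0,0],"rotation":[0,0,0]},{"gripper":205,"linear":[0,0,0],"rotation":[0,0,0]}]'
python3 q.py
```

```text
t: 8.9
tcp_pos: [468.3, 269.8, 188.7]
tcp_rot: [2.12, 2.319, -0.0]
wrist_force: [1.2, 0.5, 0.0]
opening: 16.8
[468.3 269.7 188.7] [-0.5 -0.6 -0.3] ('block_mid', 'top', [([469.8, 191.2, 24.1], 0.76)]) ('block_mid', 'side', [([470.5, 189.2, 26.2], 0.92)]) ('light_end', 'top', [([509.3, -232.1, 122.4], 0.72)]) ('light_end', 'side', [([506.6, -238.4, 123.6], 0.92)])
```

```bash
python3 -m creep '[{"gripper":205,"linear":[0,-0.6,0],"rotation":[0,0,0]},{"gripper":205,"linear":[0.04,-0.4,0],"rotation":[0,0,0]},{"gripper":205,"linear":[0,0.6,0],"rotation":[0,0,0]},{"gripper":205,"linear":[0,0,0],"rotation":[0,0,0]},{"gripper":205,"linear":[0,0,0],"rotation":[0,0,0]},{"gripper":205,"linear":[0,-0.6,0],"rotation":[0,0,0]},{"gripper":205,"linear":[0.04,-0.4,0],"rotation":[0,0,0]},{"gripper":205,"linear":[0,0.6,0],"rotation":[0,0,0]},{"gripper":205,"linear":[0,0,0],"rotation":[0,0,0]},{"gripper":205,"linear":[0,0,0],"rotation":[0,0,0]},{"gripper":205,"linear":[0,0,0],"rotation":[0,0,0]}]'
python3 q.py
```

```text
t: 10.12
tcp_pos: [469.0, 261.8, 188.6]
tcp_rot: [2.12, 2.319, -0.0]
wrist_force: [-0.8, -0.2, -0.6]
opening: 16.9
[469.1 261.7 188.7] [-0.5  0.3  1.1] ('block_mid', 'top', [([475.9, 186.6, 26.4], 0.96)]) ('block_mid', 'side', [([470.9, 180.5, 25.8], 0.64)]) ('light_end', 'top', [([510.5, -240.3, 126.9], 0.78)]) ('light_end', 'side', [([507.2, -243.0, 125.8], 0.81)])
```

Still down, with the edge at about +30.

```bash
python3 -m creep '[{"gripper":205,"linear":[0,-0.6,0],"rotation":[0,0,0]},{"gripper":205,"linear":[0.04,-0.4,0],"rotation":[0,0,0]},{"gripper":205,"linear":[0,0.6,0],"rotation":[0,0,0]},{"gripper":205,"linear":[0,0,0],"rotation":[0,0,0]},{"gripper":205,"linear":[0,0,0],"rotation":[0,0,0]},{"gripper":205,"linear":[0,-0.6,0],"rotation":[0,0,0]},{"gripper":205,"linear":[0.04,-0.4,0],"rotation":[0,0,0]},{"gripper":205,"linear":[0,0.6,0],"rotation":[0,0,0]},{"gripper":205,"linear":[0,0,0],"rotation":[0,0,0]},{"gripper":205,"linear":[0,0,0],"rotation":[0,0,0]},{"gripper":205,"linear":[0,0,0],"rotation":[0,0,0]}]'
python3 q.py
```

```text
t: 11.33
tcp_pos: [469.9, 253.8, 188.7]
tcp_rot: [2.12, 2.319, -0.0]
wrist_force: [0.2, 0.5, -0.0]
opening: 16.8
[469.9 253.7 188.7] [-0.1  0.2 -0.5] ('block_mid', 'top', []) ('block_mid', 'side', [([472.5, 173.5, 27.7], 0.68)]) ('light_end', 'top', [([511.4, -247.7, 128.8], 0.75)]) ('light_end', 'side', [([510.1, -253.4, 130.3], 0.7)])
```

```bash
python3 -m creep '[{"gripper":205,"linear":[0,-0.6,0],"rotation":[0,0,0]},{"gripper":205,"linear":[0.04,-0.4,0],"rotation":[0,0,0]},{"gripper":205,"linear":[0,0.6,0],"rotation":[0,0,0]},{"gripper":205,"linear":[0,0,0],"rotation":[0,0,0]},{"gripper":205,"linear":[0,0,0],"rotation":[0,0,0]},{"gripper":205,"linear":[0,-0.6,0],"rotation":[0,0,0]},{"gripper":205,"linear":[0.04,-0.4,0],"rotation":[0,0,0]},{"gripper":205,"linear":[0,0.6,0],"rotation":[0,0,0]},{"gripper":205,"linear":[0,0,0],"rotation":[0,0,0]},{"gripper":205,"linear":[0,0,0],"rotation":[0,0,0]},{"gripper":205,"linear":[0,0,0],"rotation":[0,0,0]}]'
python3 q.py
```

```text
t: 12.55
tcp_pos: [470.7, 245.8, 188.7]
tcp_rot: [2.12, 2.319, -0.0]
wrist_force: [0.6, -0.5, 0.1]
opening: 16.5
[470.6 245.7 188.7] [-0.2 -1.   0.3] ('block_mid', 'top', [([471.9, 168.7, 28.3], 0.75)]) ('block_mid', 'side', [([472.0, 167.2, 25.0], 0.77)]) ('light_end', 'top', [([512.1, -254.7, 137.3], 0.78)]) ('light_end', 'side', [([509.9, -254.9, 134.5], 0.77)])
```

```bash
python3 -m creep '[{"gripper":205,"linear":[0,-0.6,0],"rotation":[0,0,0]},{"gripper":205,"linear":[0.04,-0.4,0],"rotation":[0,0,0]},{"gripper":205,"linear":[0,0.6,0],"rotation":[0,0,0]},{"gripper":205,"linear":[0,0,0],"rotation":[0,0,0]},{"gripper":205,"linear":[0,0,0],"rotation":[0,0,0]},{"gripper":205,"linear":[0,-0.6,0],"rotation":[0,0,0]},{"gripper":205,"linear":[0.04,-0.4,0],"rotation":[0,0,0]},{"gripper":205,"linear":[0,0.6,0],"rotation":[0,0,0]},{"gripper":205,"linear":[0,0,0],"rotation":[0,0,0]},{"gripper":205,"linear":[0,0,0],"rotation":[0,0,0]},{"gripper":205,"linear":[0,0,0],"rotation":[0,0,0]}]'
python3 q.py
```

```text
t: 13.77
tcp_pos: [471.5, 237.8, 188.7]
tcp_rot: [2.12, 2.319, -0.0]
wrist_force: [0.1, 0.3, 0.7]
opening: 16.6
[471.5 237.7 188.7] [-0.6  0.9  0.5] ('block_mid', 'top', [([474.2, 159.9, 23.5], 0.56)]) ('block_mid', 'side', [([475.6, 157.6, 25.7], 0.59)]) ('light_end', 'top', [([511.2, -261.4, 142.1], 0.78)]) ('light_end', 'side', [([511.6, -262.5, 141.8], 0.81)])
```

```bash
python3 -m creep '[{"gripper":205,"linear":[0,-0.6,0],"rotation":[0,0,0]},{"gripper":205,"linear":[0.04,-0.4,0],"rotation":[0,0,0]},{"gripper":205,"linear":[0,0.6,0],"rotation":[0,0,0]},{"gripper":205,"linear":[0,0,0],"rotation":[0,0,0]},{"gripper":205,"linear":[0,0,0],"rotation":[0,0,0]},{"gripper":205,"linear":[0,-0.6,0],"rotation":[0,0,0]},{"gripper":205,"linear":[0.04,-0.4,0],"rotation":[0,0,0]},{"gripper":205,"linear":[0,0.6,0],"rotation":[0,0,0]},{"gripper":205,"linear":[0,0,0],"rotation":[0,0,0]},{"gripper":205,"linear":[0,0,0],"rotation":[0,0,0]},{"gripper":205,"linear":[0,0,0],"rotation":[0,0,0]}]'
python3 q.py
```

```text
t: 14.98
tcp_pos: [472.3, 229.7, 188.7]
tcp_rot: [2.12, 2.318, -0.0]
wrist_force: [-0.1, -0.6, -0.8]
opening: 17.1
[472.3 229.7 188.7] [ 0.5 -0.6 -0.5] ('block_mid', 'top', [([472.9, 150.5, 30.1], 0.84)]) ('block_mid', 'side', [([473.3, 149.5, 27.6], 0.62)]) ('light_end', 'top', [([511.9, -269.5, 147.5], 0.84)]) ('light_end', 'side', [([511.7, -272.1, 144.5], 0.95)])
```

```bash
python3 -m creep '[{"gripper":205,"linear":[0,-0.6,0],"rotation":[0,0,0]},{"gripper":205,"linear":[0.04,-0.4,0],"rotation":[0,0,0]},{"gripper":205,"linear":[0,0.8,0],"rotation":[0,0,0]},{"gripper":205,"linear":[0,0,0],"rotation":[0,0,0]},{"gripper":205,"linear":[0,0,0],"rotation":[0,0,0]},{"gripper":205,"linear":[0,0,0],"rotation":[0,0,0]},{"gripper":205,"linear":[0,0,0],"rotation":[0,0,0]}]'
python3 q.py
```

```text
t: 15.87
tcp_pos: [472.6, 227.7, 188.7]
tcp_rot: [2.12, 2.319, -0.0]
wrist_force: [0.1, 0.2, -0.2]
opening: 16.9
[472.7 227.7 188.7] [0.8 0.3 0.1] ('block_mid', 'top', [([479.4, 146.0, 35.9], 0.73)]) ('block_mid', 'side', [([476.0, 146.7, 35.3], 0.89)]) ('light_end', 'top', [([516.0, -274.2, 133.0], 0.82)]) ('light_end', 'side', [([515.6, -278.6, 130.9], 0.93)])
```

It is tipping. I'll wait for it.

```bash
python3 -m creep '[{"gripper":205,"linear":[0,0.6,0],"rotation":[0,0,0]},{"gripper":205,"linear":[0,0.5,0],"rotation":[0,0,0]},{"gripper":205,"linear":[0,0,0],"rotation":[0,0,0]},{"gripper":205,"linear":[0,0,0],"rotation":[0,0,0]},{"gripper":205,"linear":[0,0,0],"rotation":[0,0,0]},{"gripper":205,"linear":[0,0,0],"rotation":[0,0,0]},{"gripper":205,"linear":[0,0,0],"rotation":[0,0,0]},{"gripper":205,"linear":[0,0,0],"rotation":[0,0,0]}]'
python3 q.py
```

```text
t: 16.83
tcp_pos: [472.7, 238.6, 188.7]
tcp_rot: [-2.12, -2.318, -0.0]
wrist_force: [-0.6, 0.7, 0.3]
opening: 16.4
[472.7 238.6 188.7] [ 0.5 -0.   0.7] ('block_mid', 'top', [([473.9, 148.3, 58.5], 0.84)]) ('block_mid', 'side', [([477.3, 150.5, 57.6], 0.92)]) ('light_end', 'top', [([512.4, -283.2, 74.8], 0.79)]) ('light_end', 'side', [([511.2, -286.7, 80.4], 0.76)])
```

```bash
python3 -m creep '[{"gripper":205,"linear":[0,0,0],"rotation":[0,0,0]},{"gripper":205,"linear":[0,0,0],"rotation":[0,0,0]},{"gripper":205,"linear":[0,0,0],"rotation":[0,0,0]},{"gripper":205,"linear":[0,0,0],"rotation":[0,0,0]},{"gripper":205,"linear":[0,0,0],"rotation":[0,0,0]},{"gripper":205,"linear":[0,0,0],"rotation":[0,0,0]},{"gripper":205,"linear":[0,0,0],"rotation":[0,0,0]},{"gripper":205,"linear":[0,0,0],"rotation":[0,0,0]},{"gripper":205,"linear":[0,0,0],"rotation":[0,0,0]},{"gripper":205,"linear":[0,0,0],"rotation":[0,0,0]},{"gripper":205,"linear":[0,0,0],"rotation":[0,0,0]},{"gripper":205,"linear":[0,0,0],"rotation":[0,0,0]}]'
python3 q.py; python3 -m creep '[{"gripper":205,"linear":[0,0,0],"rotation":[0,0,0]},{"gripper":205,"linear":[0,0,0],"rotation":[0,0,0]},{"gripper":205,"linear":[0,0,0],"rotation":[0,0,0]},{"gripper":205,"linear":[0,0,0],"rotation":[0,0,0]},{"gripper":205,"linear":[0,0,0],"rotation":[0,0,0]},{"gripper":205,"linear":[0,0,0],"rotation":[0,0,0]},{"gripper":205,"linear":[0,0,0],"rotation":[0,0,0]},{"gripper":205,"linear":[0,0,0],"rotation":[0,0,0]},{"gripper":205,"linear":[0,0,0],"rotation":[0,0,0]},{"gripper":205,"linear":[0,0,0],"rotation":[0,0,0]}]' >/dev/null
python3 q.py
```

```text
t: 18.13
tcp_pos: [472.7, 238.7, 188.7]
tcp_rot: [-2.12, -2.318, 0.0]
wrist_force: [-0.1, 0.1, 0.4]
opening: 16.9
[472.7 238.7 188.7] [ 0.7 -0.3  0.4] ('block_mid', 'top', [([476.1, 151.3, 60.8], 0.9)]) ('block_mid', 'side', [([474.3, 151.4, 60.7], 0.82)]) ('light_end', 'top', [([513.8, -286.5, 70.7], 0.67)]) ('light_end', 'side', [([512.0, -287.4, 69.8], 0.69)])
[472.7 238.7 188.7] [ 1.   0.5 -0. ] ('block_mid', 'top', [([476.0, 150.0, 62.9], 0.87)]) ('block_mid', 'side', [([475.8, 150.1, 65.1], 0.91)]) ('light_end', 'top', [([516.5, -285.0, 68.8], 0.58)]) ('light_end', 'side', [([512.3, -287.7, 67.5], 0.8)])
```

```bash
python3 -m creep '[{"gripper":205,"linear":[0,0,2.0],"rotation":[0,0,0]},{"gripper":205,"linear":[0,0,2.0],"rotation":[0,0,0]},{"gripper":205,"linear":[0.1,-0.9,0],"rotation":[0,0,0]},{"gripper":205,"linear":[0.1,-0.7,0],"rotation":[0,0,0]},{"gripper":205,"linear":[0.02,-0.2,0],"rotation":[0,0,0]},{"gripper":205,"linear":[0,-0.1,0],"rotation":[0,0,0]},{"gripper":205,"linear":[0,-0.1,0],"rotation":[0,0,0]},{"gripper":205,"linear":[0,-0.1,0],"rotation":[0,0,0]},{"gripper":205,"linear":[0,0,0],"rotation":[0,0,0]}]'
python3 - <<'E'
from h import *
d=wshot("w3.png");d=shot("side");s=d["img"][:,:,::-1]
c=proj(d,[480,200,66]);print(c)
w=cv2.imread("pics/w3.png");a=int(c[0]);b=int(c[1])
cv2.imwrite("pics/j3.png",np.hstack([cv2.resize(w,(440,330)),cv2.resize(s[b-60:b+60,a-60:a+70],(357,330))]))
E
python3 q.py
```

```text
t: 20.32
tcp_pos: [474.8, 217.7, 228.4]
tcp_rot: [-2.12, -2.318, 0.001]
wrist_force: [0.1, 1.8, 0.5]
opening: 16.8
[253.36074039 193.37607137]
[474.8 217.7 228.6] [ 0.4  1.4 -0.2] ('block_mid', 'top', [([473.4, 145.2, 61.7], 0.75)]) ('block_mid', 'side', [([475.2, 147.9, 60.8], 0.94)]) ('light_end', 'top', [([516.1, -289.5, 72.2], 0.73)]) ('light_end', 'side', [([511.7, -290.4, 71.2], 0.69)])
```

View pics/j3.png

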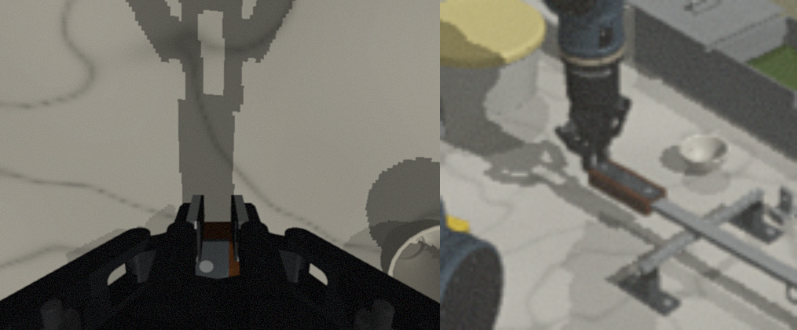

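```bash
python3 -m creep '[{"gripper":205,"linear":[0,0.3,0],"rotation":[0,0,0]},{"gripper":205,"linear":[0,1.2,0],"rotation":[0,0,0]},{"gripper":205,"linear":[0,1.5,0],"rotation":[0,0,0]},{"gripper":205,"linear":[0,0,2.0],"rotation":[0,0,0]},{"gripper":205,"linear":[0,0,4],"rotation":[0,0,0]},{"gripper":150,"linear":[0,0,4],"rotation":[0,0,0]},{"gripper":150,"linear":[0,0,4],"rotation":[0,0,0]},{"gripper":150,"linear":[1.0,-3.0,2],"rotation":[0,0,0]},{"gripper":150,"linear":[2,-3.5,0],"rotation":[0,0,0]},{"gripper":150,"linear":[2,-3.5,0],"rotation":[0,0,0]},{"gripper":150,"linear":[2,-3.5,0],"rotation":[0,0,0]},{"gripper":150,"linear":[2,-3.5,0],"rotation":[0,0,0]}]'
python3 q.py
```

```text
t: 21.72
tcp_pos: [565.6, 76.8, 388.9]
tcp_rot: [2.119, 2.319, 0.001]
wrist_force: [1.0, 0.9, 0.4]
opening: 34.8
[566.9  74.1 388.2] [ 0.5 -0.3 -0.8] ('block_mid', 'top', []) ('block_mid', 'side', [([474.7, 146.8, 66.2], 0.92)]) ('light_end', 'top', [([515.7, -291.4, 64.1], 0.64)]) ('light_end', 'side', [([511.9, -291.1, 59.9], 0.85)])
```

```bash
python3 -m creep '[{"gripper":150,"linear":[2.8,-1.4,-2.3],"rotation":[0,0,0]},{"gripper":150,"linear":[2.8,-1.4,-2.3],"rotation":[0,0,0]},{"gripper":150,"linear":[2.6,-1.4,-2.3],"rotation":[0,0,0]},{"gripper":150,"linear":[0,0,0],"rotation":[0,0,0]},{"gripper":150,"linear":[0,0,0],"rotation":[0,0,0]}]'
python3 - <<'E'
from h import *
d=wshot("w4.png");print(r.observe()["tcp_pos"],P("hanger","wrist"))
u,v=map(int,proj(d,[651,10,25]));print(u,v)
u=min(max(u,70),490);v=min(max(v,70),350);print("crop origin",u-70,v-70)
cv2.imwrite("pics/c4.png",cv2.resize(d["img"][v-70:v+70,u-70:u+70,::-1],(588,588),interpolation=cv2.INTER_CUBIC))
np.save("c4.npy",{k:d[k] for k in("R","t","fx","fy","cx","cy")},allow_pickle=True)
shot("top");print(P("hanger","top"))
E
```

```text
t: 22.43
tcp_pos: [646.9, 36.6, 317.7]
tcp_rot: [-2.118, -2.317, 0.004]
wrist_force: [-0.4, 0.1, 0.5]
opening: 35.1
[646.61599467  36.98510368 319.34395712] [([651.2, 11.7, -1.5], 0.71), ([649.1, 169.7, 4.7], 0.68)]
278 236
crop origin 208 166
[]
```

View pics/c4.png

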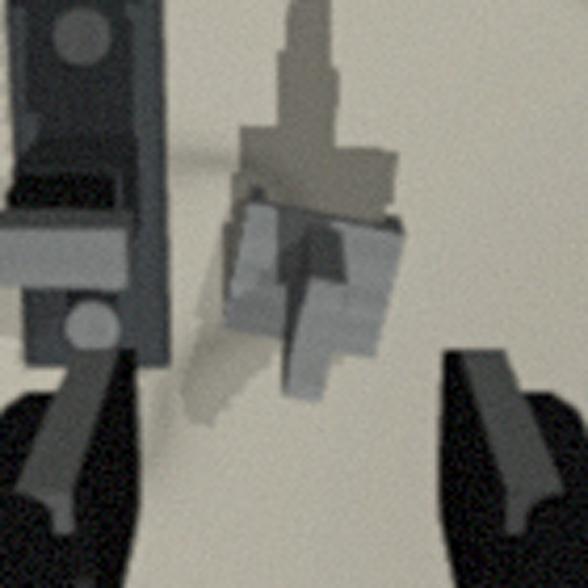

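Run:
```python
from h import *
d=np.load("c4.npy",allow_pickle=True).item()
f=lambda p,z: atz(d,208+p[0]/4.2,166+p[1]/4.2,z)
for n,q,z in(("roof",[(250,205),(403,230),(375,355),(225,328)],14),("plate",[(303,278),(340,283),(320,400),(283,395)],49)):
    X=np.array([f(p,z) for p in q]);e=(X[0]+X[1]-X[2]-X[3])/2;w=(X[1]+X[2]-X[0]-X[3])/2
    print(n,X.mean(0),"len",np.hypot(*e[:2]),"wid",np.hypot(*w[:2]),"yaw",np.degrees(np.arctan2(e[1],e[0])),np.degrees(np.arctan2(w[1],w[0]))+90)
s=r.observe();R=Ro.from_rotvec(s["tcp_rot"]).as_matrix();print("toolx yaw",np.degrees(np.arctan2(R[1,0],R[0,0])),R[:,2])
```

```text
roof [655.02492001   9.64127459  14.        ] len 29.321021150972115 wid 33.82662095350718 yaw 84.02664708670082 84.94953289915543
plate [654.11275182   9.58816233  49.        ] len 24.55579132825358 wid 7.249462571579467 yaw 86.35980269242988 87.01836977652911
toolx yaw 95.20271715139287 [ 1.79757603e-03  2.17465132e-04 -9.99998361e-01]
```

```bash
python3 -m creep '[{"gripper":195,"linear":[0.4,-1.3,0],"rotation":[0,0,-5]},{"gripper":195,"linear":[0.35,-1.3,0],"rotation":[0,0,-4.7]},{"gripper":195,"linear":[0,0,-2.5],"rotation":[0,0,0]},{"gripper":195,"linear":[0,0,-2.5],"rotation":[0,0,0]},{"gripper":195,"linear":[0,0,-1.5],"rotation":[0,0,0]},{"gripper":195,"linear":[0,0,0],"rotation":[0,0,0]},{"gripper":195,"linear":[0,0,0],"rotation":[0,0,0]}]'
python3 - <<'E'
from h import *
d=wshot("w5.png");print(r.observe()["tcp_pos"],P("hanger","wrist"))
cv2.imwrite("pics/c5.png",cv2.resize(d["img"][170:370,180:380,::-1],(560,560),interpolation=cv2.INTER_CUBIC))
E
```

```text
t: 23.22
tcp_pos: [654.0, 10.2, 255.6]
tcp_rot: [2.308, 2.132, 0.0]
wrist_force: [-0.6, 0.8, 0.7]
opening: 20.2
[654.46856646  10.18797778 256.53618698] [([655.0, 11.2, 1.9], 0.67)]
```

View pics/c5.png

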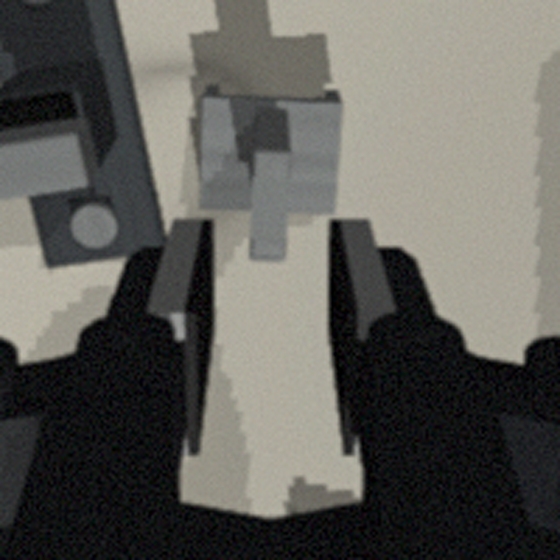

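```bash
python3 -m creep '[{"gripper":195,"linear":[0,0,-2.2],"rotation":[0,0,0]},{"gripper":195,"linear":[0,0,-2.2],"rotation":[0,0,0]},{"gripper":195,"linear":[0,0,-1.6],"rotation":[0,0,0]},{"gripper":195,"linear":[0,0,0],"rotation":[0,0,0]},{"gripper":255,"linear":[0,0,0],"rotation":[0,0,0]},{"gripper":255,"linear":[0,0,0],"rotation":[0,0,0]},{"gripper":255,"linear":[0,0,0],"rotation":[0,0,0]},{"gripper":255,"linear":[0,0,0],"rotation":[0,0,0]},{"gripper":255,"linear":[0,0,0],"rotation":[0,0,0]}]'
```

```text
t: 24.07
tcp_pos: [654.8, 9.7, 195.9]
tcp_rot: [2.308, 2.13, 0.002]
wrist_force: [-1.7, 0.4, 7.1]
opening: 6.9
```

```bash
python3 -m creep '[{"gripper":255,"linear":[0,0,1.5],"rotation":[0,0,0]},{"gripper":255,"linear":[0,0,3.5],"rotation":[0,0,0]},{"gripper":255,"linear":[0,0,3.5],"rotation":[0,0,0]},{"gripper":255,"linear":[0,0,3.5],"rotation":[0,0,0]},{"gripper":255,"linear":[0,0,3],"rotation":[0,0,3]},{"gripper":255,"linear":[-3.5,0,0],"rotation":[0,0,3]},{"gripper":255,"linear":[-3.5,0,0],"rotation":[0,0,3.5]},{"gripper":255,"linear":[-3.5,0,0],"rotation":[0,0,0]},{"gripper":255,"linear":[-2,0,0],"rotation":[0,0,0]},{"gripper":255,"linear":[0,0,0],"rotation":[0,0,0]},{"gripper":255,"linear":[0,0,0],"rotation":[0,0,0]},{"gripper":255,"linear":[0,0,0],"rotation":[0,0,0]}]'
python3 - <<'E'
from h import *
d=wshot("w6.png");print(r.observe()["tcp_pos"],P("hanger","wrist"),P("rest_top","wrist"))
np.save("w6.npy",{k:d[k] for k in("R","t","fx","fy","cx","cy")},allow_pickle=True)
E
python3 q.py
```

```text
t: 25.07
tcp_pos: [529.9, 9.7, 345.2]
tcp_rot: [2.124, 2.314, 0.001]
wrist_force: [0.2, -0.4, -0.5]
opening: 7.1
[530.18606641   9.6501414  344.89958438] [([529.1, 11.3, 149.1], 0.83)] [([497.3, 18.1, 62.0], 0.87)]
[529.9   9.7 344.4] [ 0.1  0.  -1.2] ('block_mid', 'top', [([477.9, 144.1, 65.7], 0.88)]) ('block_mid', 'side', [([471.4, 144.9, 62.6], 0.89)]) ('light_end', 'top', [([515.6, -285.1, 62.1], 0.59)]) ('light_end', 'side', [([511.2, -293.1, 61.8], 0.67)])
```

View pics/w6.png

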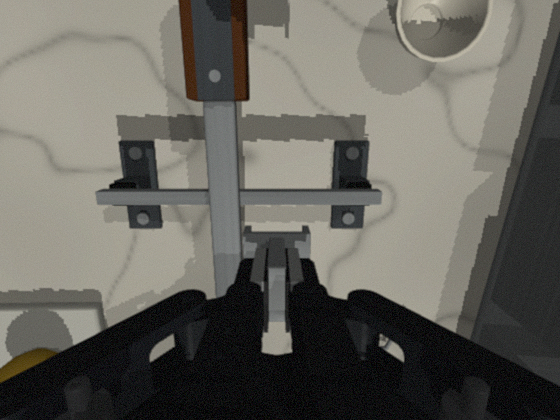

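Run:
```python
from h import *
d=np.load("w6.npy",allow_pickle=True).item();g=cv2.GaussianBlur(cv2.imread("pics/w6.png",0),(3,3),0).astype(float)
print("cam",-d["R"].T@d["t"])
for c in (165,185,265,290,315): print("col",c,g[184:212,c-3:c+4].mean(1).round().astype(int).tolist())
for rw in (115,150,175,225): print("row",rw,g[rw-3:rw+4,200:248].mean(0).round().astype(int).tolist())
print("rf",g[224:250,255:262].mean(1).round().astype(int).tolist()); print("roofrow",g[238:243,236:318].mean(0).round().astype(int).tolist())
```

```text
cam [525.21493278  76.82635615 314.07012095]
col 165 [157, 156, 154, 145, 116, 79, 62, 77, 99, 109, 110, 109, 109, 111, 112, 112, 111, 109, 107, 110, 125, 144, 149, 143, 138, 138, 138, 138]
col 185 [162, 163, 162, 152, 121, 81, 62, 76, 99, 108, 108, 109, 111, 112, 113, 112, 110, 109, 109, 112, 127, 142, 144, 139, 137, 137, 136, 135]
col 265 [164, 165, 165, 156, 124, 82, 62, 74, 95, 105, 106, 106, 107, 109, 110, 110, 110, 110, 110, 115, 131, 148, 151, 145, 141, 140, 141, 141]
col 290 [164, 165, 165, 156, 125, 82, 61, 73, 95, 105, 106, 106, 107, 107, 109, 110, 109, 109, 110, 115, 131, 148, 149, 143, 141, 141, 141, 141]
col 315 [165, 166, 165, 156, 125, 82, 61, 73, 94, 104, 107, 107, 108, 109, 109, 109, 109, 110, 111, 113, 125, 139, 144, 142, 142, 142, 142, 142]
row 115 [111, 111, 105, 95, 95, 103, 110, 113, 114, 115, 115, 116, 116, 115, 114, 115, 116, 118, 117, 117, 118, 118, 117, 117, 117, 116, 116, 116, 117, 118, 119, 118, 115, 107, 90, 73, 74, 91, 100, 101, 105, 118, 136, 145, 144, 137, 126, 119]
row 150 [127, 128, 129, 131, 128, 117, 104, 103, 109, 114, 115, 116, 116, 117, 118, 118
[... 416 characters left out ...]
20, 124, 127, 129, 132, 134, 137, 138, 136, 126, 111, 108, 115, 119, 120, 120, 121, 122, 123, 123, 122, 122, 122, 122, 123, 124, 125, 125, 125, 124, 123, 123, 123, 125, 126, 126, 121, 109, 88, 76, 83, 96, 102, 107, 111, 111, 111]
rf [165, 165, 165, 166, 166, 165, 149, 112, 75, 62, 66, 70, 71, 70, 69, 69, 68, 70, 74, 79, 81, 80, 79, 76, 70, 67]
roofrow [127, 126, 118, 100, 78, 74, 92, 109, 109, 98, 86, 81, 79, 78, 76, 74, 73, 73, 73, 73, 71, 69, 69, 69, 69, 69, 70, 70, 69, 66, 63, 63, 60, 54, 53, 56, 56, 56, 56, 55, 55, 55, 55, 55, 55, 56, 57, 59, 63, 68, 71, 70, 69, 69, 69, 69, 68, 69, 76, 85, 90, 90, 89, 89, 88, 86, 84, 82, 82, 90, 105, 114, 114, 116, 130, 153, 166, 167, 166, 166, 165, 165]
```

Run:
```python
from h import *
d=np.load("w6.npy",allow_pickle=True).item()
for c in (165,185,265,290,315): print("bar",[atz(d,c,v,59).round(1) for v in (191.5,204.2)])
for rw,a,b in ((115,202.5,233.7),(150,205.2,235.2),(175,206.8,236.8),(225,210.3,238.7)): print("rail",[atz(d,c,rw,71).round(1) for c in(a,b)])
print("hanger", [atz(d,c,231,z).round(1) for c in (242,310) for z in(163.4,149.4)])
```

```text
bar [array([437.6,  16.5,  59. ]), array([437.6,   5.5,  59. ])]
bar [array([454.2,  17.9,  59. ]), array([454.3,   7. ,  59. ])]
bar [array([520.6,  23.6,  59. ]), array([521.4,  12.7,  59. ])]
bar [array([541.3,  25.4,  59. ]), array([542.4,  14.5,  59. ])]
bar [array([562. ,  27.1,  59. ]), array([563.3,  16.3,  59. ])]
rail [array([470. ,  79.9,  71. ]), array([493.1,  81.9,  71. ])]
rail [array([472.7,  54.5,  71. ]), array([495.6,  56.4,  71. ])]
rail [array([474.4,  35.3,  71. ]), array([497.8,  37.3,  71. ])]
rail [array([478.4,  -5.5,  71. ]), array([501.5,  -3.6,  71. ])]
hanger [array([512.4,  23.9, 163.4]), array([511.2,  19. , 149.4]), array([546.9,  26.9, 163.4]), array([548.9,  22.3, 149.4])]
```

```bash
python3 -m creep '[{"gripper":255,"linear":[-2.2,0.28,0],"rotation":[0,0,0]},{"gripper":255,"linear":[-2.1,0.2,0],"rotation":[0,0,0]},{"gripper":255,"linear":[0,0,-2.5],"rotation":[0,0,0]},{"gripper":255,"linear":[0,0,-2.5],"rotation":[0,0,0]},{"gripper":255,"linear":[0,0,-1],"rotation":[0,0,0]},{"gripper":255,"linear":[0,0,0],"rotation":[0,0,0]},{"gripper":255,"linear":[0,0,0],"rotation":[0,0,0]},{"gripper":255,"linear":[0,0,0],"rotation":[0,0,0]}]'
python3 - <<'E'
from h import *
d=wshot("w7.png");print(r.observe()["tcp_pos"],P("hanger","wrist"),P("rest_top","wrist"))
np.save("w7.npy",{k:d[k] for k in("R","t","fx","fy","cx","cy")},allow_pickle=True)
u,v=proj(d,[488,25,71]).astype(int);v=min(v,300);print(u-110,v-100)
cv2.imwrite("pics/c7.png",cv2.resize(d["img"][v-100:v+100,u-110:u+110,::-1],None,fx=3,fy=3,interpolation=cv2.INTER_CUBIC))
E
python3 q.py
```

```text
t: 26.18
tcp_pos: [487.0, 14.5, 285.8]
tcp_rot: [2.124, 2.314, 0.001]
wrist_force: [0.3, -0.2, -0.2]
opening: 7.1
[487.01397821  14.44986548 285.89972955] [([485.0, 15.4, 90.4], 0.93)] [([498.4, 16.1, 61.2], 0.83)]
167 121
[486.6  14.5 285.3] [-0.8  0.5 -0. ] ('block_mid', 'top', [([476.5, 147.4, 64.8], 0.72)]) ('block_mid', 'side', [([476.0, 143.0, 65.7], 0.92)]) ('light_end', 'top', [([516.8, -286.1, 66.5], 0.72)]) ('light_end', 'side', [([511.4, -293.4, 65.3], 0.88)])
```

View pics/c7.png

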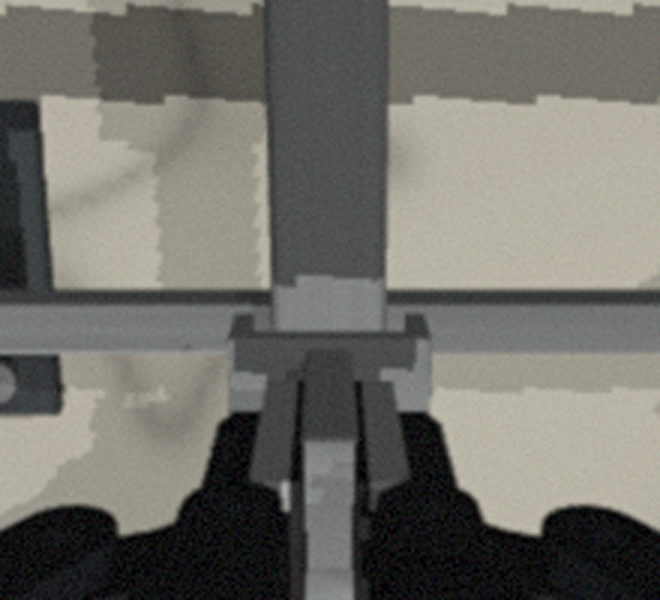

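Run:
```python
from h import *
d=np.load("w7.npy",allow_pickle=True).item()
for c in (180,220,330,370): print("bar",[atz(d,c,v,59).round(1) for v in (121+303/3,121+352/3)])
print("hanger top edge",[atz(d,167+c/3,121+335/3,104.3).round(1) for c in(230,430)],"leg bottom",[atz(d,167+c/3,121+316/3,90.3).round(1) for c in(232,428)])
print("rail",[atz(d,167+c/3,121+300/3,71).round(1) for c in(273,385)])
```

```text
bar [array([424.7,  15.7,  59. ]), array([424.7,   4.3,  59. ])]
bar [array([450.8,  17.9,  59. ]), array([451.2,   6.6,  59. ])]
bar [array([522.7,  24.1,  59. ]), array([524.2,  12.8,  59. ])]
bar [array([548.9,  26.3,  59. ]), array([550.7,  15.1,  59. ])]
hanger top edge [array([470.3,  28. , 104.3]), array([504.1,  30.9, 104.3])] leg bottom [array([469.3,  26.8,  90.3]), array([505.3,  29.8,  90.3])]
rail [array([476. ,  24.5,  71. ]), array([498.9,  26.4,  71. ])]
```

```bash
python3 -m creep '[{"gripper":255,"linear":[0,0.1,-0.8],"rotation":[0,0,0]},{"gripper":255,"linear":[0,0,-0.6],"rotation":[0,0,0]},{"gripper":255,"linear":[0,0,-0.4],"rotation":[0,0,0]},{"gripper":255,"linear":[0,0,-0.3],"rotation":[0,0,0]},{"gripper":255,"linear":[0,0,-0.2],"rotation":[0,0,0]},{"gripper":255,"linear":[0,0,-0.2],"rotation":[0,0,0]},{"gripper":255,"linear":[0,0,0],"rotation":[0,0,0]},{"gripper":255,"linear":[0,0,0],"rotation":[0,0,0]}]'; python3 q.py
```

```text
t: 27.3
tcp_pos: [486.4, 15.4, 259.7]
tcp_rot: [2.124, 2.315, 0.0]
wrist_force: [0.3, -0.2, -0.8]
opening: 6.8
[486.5  15.5 259.9] [ 0.7 -0.5  0.2] ('block_mid', 'top', [([473.6, 146.4, 66.5], 0.88)]) ('block_mid', 'side', [([474.4, 145.6, 63.9], 0.95)]) ('light_end', 'top', [([515.0, -288.4, 63.3], 0.71)]) ('light_end', 'side', [([512.8, -291.7, 64.5], 0.88)])
```

```bash
python3 -m creep '[{"gripper":255,"linear":[0,0,-0.1],"rotation":[0,0,0]},{"gripper":255,"linear":[0,0,-0.1],"rotation":[0,0,0]},{"gripper":255,"linear":[0,0,0],"rotation":[0,0,0]},{"gripper":255,"linear":[0,0,0],"rotation":[0,0,0]}]'; python3 -c "
from h import *
w=[]
for i in range(4): wshot(); w.append(r.observe()['wrist_force'])
print(np.mean(w,0))"; python3 -m creep '[{"gripper":255,"linear":[0,0,-0.05],"rotation":[0,0,0]},{"gripper":255,"linear":[0,0,-0.05],"rotation":[0,0,0]},{"gripper":255,"linear":[0,0,0],"rotation":[0,0,0]}]';  python3 -c "
from h import *
w=[]
for i in range(4): wshot(); w.append(r.observe()['wrist_force'])
print(np.mean(w,0))"
```

```text
t: 27.93
tcp_pos: [486.3, 15.5, 257.6]
tcp_rot: [-2.124, -2.315, 0.0]
wrist_force: [-0.3, 0.8, -0.2]
opening: 6.9
[ 0.17275759  0.15368799 -0.30130413]
t: 28.38
tcp_pos: [486.4, 15.5, 256.7]
tcp_rot: [2.124, 2.315, 0.0]
wrist_force: [0.5, -0.4, 1.0]
opening: 6.7
[0.06341327 0.22701536 0.42657548]
```

```bash
python3 -m creep '[{"gripper":255,"linear":[0,0,-0.05],"rotation":[0,0,0]},{"gripper":255,"linear":[0,0,0],"rotation":[0,0,0]},{"gripper":255,"linear":[0,0,0],"rotation":[0,0,0]}]';  cat > f.py <<'E'
from h import *
w=[]
for i in range(5): d=wshot("w8.png"); w.append(r.observe()['wrist_force'])
print(np.mean(w,0))
u,v=proj(d,[488,25,71]).astype(int);v=min(v,300)
cv2.imwrite("pics/c8.png",cv2.resize(d["img"][v-100:v+100,u-110:u+110,::-1],None,fx=3,fy=3,interpolation=cv2.INTER_CUBIC))
E
python3 f.py; python3 q.py
```

```text
t: 28.83
tcp_pos: [486.4, 15.5, 256.3]
tcp_rot: [2.124, 2.315, 0.0]
wrist_force: [-0.5, 0.8, 3.4]
opening: 6.8
[-0.3751936   0.31224167  2.267962  ]
[486.4  15.5 256.3] [-0.1  0.   2.7] ('block_mid', 'top', [([474.6, 144.9, 64.6], 0.68)]) ('block_mid', 'side', [([474.2, 145.5, 62.0], 0.61)]) ('light_end', 'top', [([517.9, -292.5, 62.2], 0.62)]) ('light_end', 'side', [([511.4, -292.7, 64.7], 0.9)])
```

View pics/c8.png

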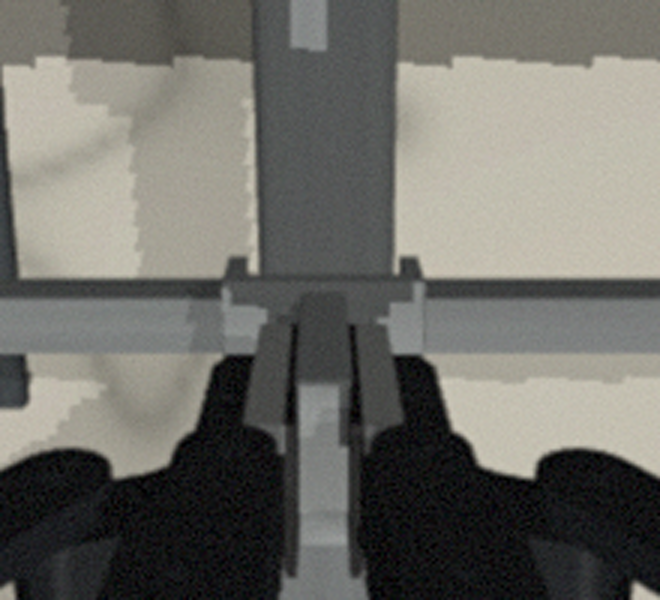

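```bash
python3 -m creep '[{"gripper":255,"linear":[0,0,0.03],"rotation":[0,0,0]},{"gripper":255,"linear":[0,0,0],"rotation":[0,0,0]},{"gripper":228,"linear":[0,0,0],"rotation":[0,0,0]},{"gripper":224,"linear":[0,0,0],"rotation":[0,0,0]},{"gripper":220,"linear":[0,0,0],"rotation":[0,0,0]},{"gripper":216,"linear":[0,0,0],"rotation":[0,0,0]},{"gripper":212,"linear":[0,0,0],"rotation":[0,0,0]},{"gripper":206,"linear":[0,0,0],"rotation":[0,0,0]},{"gripper":200,"linear":[0,0,0],"rotation":[0,0,0]},{"gripper":195,"linear":[0,0,0],"rotation":[0,0,0]},{"gripper":195,"linear":[0,0,0],"rotation":[0,0,0]}]';  python3 q.py
```

```text
t: 30.3
tcp_pos: [486.4, 15.5, 256.5]
tcp_rot: [-2.124, -2.315, 0.0]
wrist_force: [0.2, 0.0, -0.1]
opening: 20.4
[486.4  15.5 256.5] [ 0.2 -0.6  0.9] ('block_mid', 'top', [([478.1, 146.8, 65.2], 0.76)]) ('block_mid', 'side', [([473.5, 142.8, 64.5], 0.7)]) ('light_end', 'top', [([515.1, -286.6, 65.1], 0.81)]) ('light_end', 'side', [([513.6, -293.3, 63.0], 0.92)])
```

```bash
python3 -m creep '[{"gripper":195,"linear":[0,0,0.5],"rotation":[0,0,0]},{"gripper":195,"linear":[0,0,1],"rotation":[0,0,0]},{"gripper":195,"linear":[0,0,2],"rotation":[0,0,0]},{"gripper":195,"linear":[0,0,3],"rotation":[0,0,0]},{"gripper":195,"linear":[0,0,3],"rotation":[0,0,0]},{"gripper":195,"linear":[0,0,2],"rotation":[0,0,0]},{"gripper":195,"linear":[0,0,0],"rotation":[0,0,0]},{"gripper":195,"linear":[0,0,0],"rotation":[0,0,0]}]'
python3 - <<'E'
from h import *
d=wshot("w9.png");print(r.observe()["tcp_pos"],P("hanger","wrist"),P("rest_top","wrist"))
np.save("w9.npy",{k:d[k] for k in("R","t","fx","fy","cx","cy")},allow_pickle=True)
u,v=proj(d,[488,15,71]).astype(int);v=min(v,320);print(u-110,v-100)
cv2.imwrite("pics/c9.png",cv2.resize(d["img"][v-100:v+100,u-110:u+110,::-1],None,fx=3,fy=3,interpolation=cv2.INTER_CUBIC))
E
python3 q.py
```

```text
t: 31.27
tcp_pos: [486.7, 15.5, 373.1]
tcp_rot: [2.123, 2.313, 0.003]
wrist_force: [-0.5, -0.2, -0.7]
opening: 19.9
[486.37017133  15.48178717 371.9177921 ] [([486.9, 16.8, 61.7], 0.57)] [([498.2, 16.9, 60.2], 0.6)]
165 104
[486.1  15.5 370.7] [0.2 0.2 0.6] ('block_mid', 'top', [([472.9, 144.4, 64.1], 0.8)]) ('block_mid', 'side', [([472.4, 146.4, 61.3], 0.55)]) ('light_end', 'top', [([519.4, -287.5, 65.7], 0.61)]) ('light_end', 'side', [([510.9, -290.8, 63.5], 0.58)])
```

Run:
```python
from h import *
d=np.load("w9.npy",allow_pickle=True).item();g=cv2.GaussianBlur(cv2.imread("pics/w9.png",0),(3,3),0).astype(float)
for X in ([477,15,74],[499,15,74]):
    u,v=proj(d,X);u=int(round(u));v=int(v);print(u,v-22,g[v-22:v+23,u-1:u+2].mean(1).round().astype(int).tolist(), [ (vv,atz(d,u,vv,75)[1].round(1)) for vv in (v-10,v,v+10)])
    print("expected rows of hanger ends if y-centre 15:",[proj(d,[X[0],X[1]+s,75]).round(1)[1] for s in(15,-15)])
u,v=proj(d,[440,11.3,59]);u=int(u);v=int(v);print("bar",v-12,g[v-12:v+13,u-2:u+3].mean(1).round().astype(int).tolist(),proj(d,[440,17.3,59])[1],proj(d,[440,5.3,59])[1])
```

```text
263 182 [99, 90, 81, 79, 78, 75, 72, 83, 101, 111, 111, 110, 110, 109, 110, 110, 112, 113, 108, 103, 98, 95, 93, 92, 91, 91, 93, 95, 96, 96, 96, 93, 92, 92, 93, 95, 94, 94, 94, 97, 104, 106, 105, 104, 104] [(194, np.float64(24.6)), (204, np.float64(15.6)), (214, np.float64(6.5))]
expected rows of hanger ends if y-centre 15: [np.float64(188.0), np.float64(220.9)]
288 184 [109, 97, 86, 80, 76, 84, 101, 110, 110, 109, 109, 108, 109, 110, 111, 112, 113, 112, 113, 112, 110, 108, 106, 107, 109, 112, 113, 113, 112, 110, 108, 108, 109, 110, 111, 111, 110, 108, 107, 111, 117, 120, 120, 120, 120] [(196, np.float64(24.7)), (206, np.float64(15.7)), (216, np.float64(6.5))]
expected rows of hanger ends if y-centre 15: [np.float64(190.1), np.float64(222.9)]
bar 189 [158, 159, 151, 123, 82, 63, 78, 99, 107, 107, 107, 107, 108, 108, 106, 105, 106, 112, 120, 125, 126, 124, 123, 121, 121] 194.79222296379572 207.29181167315525
```

```bash
python3 -m creep '[{"gripper":195,"linear":[0,0,0],"rotation":[0,0,0]},{"gripper":195,"linear":[0,0,0],"rotation":[0,0,0]},{"gripper":195,"linear":[0,0,0],"rotation":[0,0,0]},{"gripper":195,"linear":[0,0,0],"rotation":[0,0,0]},{"gripper":195,"linear":[0,0,0],"rotation":[0,0,0]},{"gripper":195,"linear":[0,0,0],"rotation":[0,0,0]}]'; python3 q.py; python3 -c "
from cell import r
print(r.close_job())"
```

```text
t: 32.22
tcp_pos: [486.4, 15.5, 371.5]
tcp_rot: [2.124, 2.315, 0.0]
wrist_force: [0.2, 0.1, -0.3]
opening: 20.1
[486.4  15.5 371.5] [ 0.3 -0.3  0.2] ('block_mid', 'top', [([470.4, 147.5, 64.8], 0.98)]) ('block_mid', 'side', [([475.0, 147.3, 63.9], 0.96)]) ('light_end', 'top', [([514.1, -287.6, 65.4], 0.92)]) ('light_end', 'side', [([512.1, -291.1, 64.4], 0.95)])
the job is handed in; nothing more can be done
None
```

The job is done and handed in after about 32 s of the 72 s allowed. The hand-in reports no verdict.

**What I did:** I pushed the rail by its block end in small push-and-release steps of about 4 mm. It tipped up with the rest's edge under about rail x = +65 mm. A further push of about 3 mm centred the balance over the bar. I then lowered the hanger onto the rail until I felt about 3 N of contact, opened the gripper slowly and moved up clear.

**Last checks:**
- **Rail:** both ends read about 64–65 mm high, so it is level within the networks' error, and it had stayed steady since the release.
- **Hanger:** its origin read 61.7 mm high, against 62 mm when fully seated. Its middle was at y ≈ 15 mm against the bar's middle line at y ≈ 15.4 mm, well inside the 6 mm limit.
- **Robot:** clear of everything, with no force on the wrist beyond noise.

**Not fully checked:**
- I could not view the final close-up because the picture limit was reached. The hanger position comes from edge measurements in that image plus the network.
- The early estimates of the bar's position differed by about 3 mm; later closer measurements agreed within about 1 mm.
- I did not measure the other kitchen things again at the end. Nothing was seen to touch them.

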